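# Tip the dried-fish blocks from the tasting tray into the carton

## Robot

A 7-joint arm with a two-finger parallel gripper is mounted at the origin on the work surface. World frame = base frame: x ahead of the robot, y to its left, z up, the work surface at z = 0. Lengths are in m, angles in degrees, forces in N, time in s.
With the tool pointing down it reaches from about 0.425 to 0.875 m from the base axis. Payload 4.7 kg.
Tool frame: the origin (TCP) lies at the very end of the fingers, on their centre line; the grasp point (between the pads) lies 19 mm behind it; z points along the fingers, y is the line along which they close (so a half turn about z gives the same grasp; the last joint's range is limited). The gripper opens to 87 mm and grips with 3 to 60 N. Pads are 19 mm wide; open, the fingers measure 117 mm over their backs; the gripper's body (75 mm by 190 mm) begins 51 mm behind the grasp point.
Start: joints at [74.662, 18.392, -4.016, 83.108, 1.295, 78.541, -3.26], TCP at [0.181, -0.624, 0.223] pointing down, gripper open.
Joint ranges: [-163.93, 163.93], [-17.29, 119.83], [-79.2, 71.16], [3.27, 140.29], [-89.18, 269.18], [5.43, 117.66], [-154.24, 154.24]. Speed limits (degrees/s): [147.25, 147.25, 180, 180, 180, 180, 180].

## Interface

Orientations are given as [roll, pitch, yaw] about the fixed x, y, z axes, in that order (R = Rz(yaw) Ry(pitch) Rx(roll)).
In Python, from station import r, cams, spot_in gives the robot as it stands. The module is installed in compiled form; this text tells all that it offers.
- The arm moves only by the tool arm_command, never from a script. Its argument "steps" is a list that holds one entry, the list of rows, each a list of 5 numbers: the shift along the tool's x, y, z in m, then the turn about the tool's z in rad, then the opening, from 0 (shut) to 1 (fully open). A call has 1 to 12 rows; each row is the pose to reach, as a shift and turn from the pose commanded when the call began, along the tool's axes at that moment; what a row does not reach only later rows make up. A row lasts 1/8 s, in which the tool goes at most 62.5 mm and 10.7 degrees, less where a joint would pass 70% of its speed; a pose out of reach is approached as far as the arm can. A call with a gripper value outside its range is refused whole. The fingers move at their own pace and stop on an object; "force" is the grip in N (left out, the last holds). Time passes only in rows, so rows that repeat a pose let the fingers close. It gives the time, the measured TCP pose, the force, the opening and the grip force at its end, in the units of the state.
- r.read_state(): the state, without advancing time (a new reading comes with each control period).
- cams.read_camera(name): name is "side" or "top"; returns the picture (400x640x3 uint8, red, green, blue); there is no depth.
- cams.camera_info(name): a dict with "fx", "fy", "cx", "cy" (pixels), "xyz" and "rotation" of the camera in the world. Camera axes: x right, y up, looking along -z (the intrinsics and any distortion apply to the point x, -y, -z); pixel columns grow to the right and rows downward; lengths in m; the calibration is good to about 2 mm. A picture is of the moment at which its call begins. camera_info takes no time and is no camera call.
- r.finish_job(): hands the job in; it is judged then, once.
Trained networks look in the newest picture that a camera, given by its name, has taken for a name from the list of things; names that differ only in an ending like _2 or _b are one class to them, and where a whole thing is asked for, a point or a joint stands for the part that bears it (a point fixed in the world has none). Each returns a list of dicts, best first, with "score" (0 to 1); they miss things now and then, are a little off and sometimes report something else, mostly with a low value. They report only what shows in the picture. A call takes as long as a camera call.
- spot_in(camera, thing): "bbox" ([centre column, centre row, width, height] in pixels, round what is visible of it).
The state is a dict: "time_s": time; "qpos": joint angles; "qvel": joint speeds; "effort": joint torques, N m; "position": TCP position; "eef_rot": TCP orientation; "wrist_force": force on the tool from outside, world axes, zero at the start; "moment": the same for the moment, N m; "width": finger opening in m; "grip_force": force on a finger pad.
Only numpy, scipy, OpenCV 4.12 (cv2) and the standard library are available. Lean on these libraries where they do the work, as an engineer would, in place of code of your own. Each camera call takes 0.05 s, during which the arm holds its last target. There are 200 camera calls.

## Task

Pack up the tasting tray: carry it by its bar to the open cardboard carton and tip it so that all three dried-fish blocks slide off its open front into the carton, without touching the blocks with the gripper. Then set the empty tray back upright on the grey mat, let go of it, and leave the jars and other goods where they stand.

Things in the scene. Friction and masses are not known exactly. Their poses are not given: they have to be found in the camera images.
- tray: light wooden tray, 170 mm long (x), 155 mm wide (y), floor and walls 6 mm thick, walls 33 mm high at both sides and the back (+x); the front (-x) is open, pieces slide off there. A carrying bar over its middle runs across along y, held by an upright on each side; total height 108 mm. Origin: centre of underside. 0.3 kg. Starts level on the mat, open front roughly towards the robot
- tray_bar (a point): centre of the tray's carrying bar, 96 mm above the tray's underside: bar 18 mm thick (tray x), 24 mm high (z), 143 mm free between the uprights (tray y); 60 mm clear below it to the tops of the blocks; gripped from above with the fingers closing along the tray's x. Axes as the tray
- tray_lip (a point): middle of the open front edge of the tray's floor: 85 mm along -x from the tray's origin, on the 6 mm high floor surface. Axes as the tray
- block0: dark brown hard dried-fish block, 70 mm long (x), 32 mm wide (y), 24 mm high, 60 g, ends stepped narrower (22 mm wide, 18 mm high); origin at the centre of its underside; starts lying on the tray's floor, on its right-hand (-y) side, long side roughly along the tray's x
- block1: dark brown hard dried-fish block, 70 mm long (x), 32 mm wide (y), 24 mm high, 60 g, ends stepped narrower (22 mm wide, 18 mm high); origin at the centre of its underside; starts lying on the tray's floor, in the middle, long side roughly along the tray's x
- block2: dark brown hard dried-fish block, 70 mm long (x), 32 mm wide (y), 24 mm high, 60 g, ends stepped narrower (22 mm wide, 18 mm high); origin at the centre of its underside; starts lying on the tray's floor, on its left-hand (+y) side, long side roughly along the tray's x
- carton: open cardboard carton, 210 mm (x) by 240 mm (y), 90 mm high, walls and floor 5 mm, fixed to the table; origin at the centre of its underside
- mat: flat grey table mat, 240 mm (x) by 210 mm (y), 4 mm thick, fixed to the table; origin at the centre of its underside
- jar0: spice jar, 42 mm diameter, 95 mm high, dark grey cap, loose bystander, origin at the centre of its underside
- jar1: spice jar, 42 mm diameter, 95 mm high, dark grey cap, loose bystander, origin at the centre of its underside
- jar2: spice jar, 42 mm diameter, 95 mm high, dark grey cap, loose bystander, origin at the centre of its underside
- pot: squat dark jar, 64 mm diameter, 70 mm high, black cap, loose bystander, origin at the centre of its underside
- teabox: tea box, 60 x 100 x 70 mm, loose bystander, origin at the centre of its underside
- cup: white tea cup, 72 mm diameter at the rim, 65 mm high, loose bystander, origin at the centre of its underside

How it is judged:
By the outcome, as a careful person would: the job done as asked, in the order asked, and still so for the second after the job is handed in, with the robot touching nothing.
It also fails if it takes over 67 s, if anything falls off the work surface, if the arm or the gripper's body presses on something with over 40 N, if the wrist force passes 120 N, or if a joint passes its speed limit or range.

## Working session

There is one attempt and no reset: what is moved stays moved. The work goes in short steps, Python scripts to look and compute and a tool call to move; the robot and the scene stay as the last step left them, time stands still between calls to the robot, and variables do not carry over. Pictures are saved under pics/ and viewed, at most 10 in all, crops included, and the job is handed in when it is done.

Besides the shell and the picture viewer there is one more tool, called by a JSON object that holds its "method" and its "body". arm_command: Moves the arm, as the interface text tells. Its arguments: {"type":"object","properties":{"steps":{"type":"array"},"force":{"type":"number"}},"required":["steps"]}

```bash
mkdir -p pics; cat >h.py <<'E'
import numpy as np, cv2
from station import r, cams, spot_in
def ray(c,u,v):
    i=cams.camera_info(c); R=np.array(i["rotation"]).reshape(3,3)
    d=R@np.array([(u-i["cx"])/i["fx"],-(v-i["cy"])/i["fy"],-1.]); return np.array(i["xyz"]),d
def at(c,u,v,z):
    o,d=ray(c,u,v); return o+d*(z-o[2])/d[2]
def proj(c,p):
    i=cams.camera_info(c); R=np.array(i["rotation"]).reshape(3,3)
    q=R.T@(np.array(p)-np.array(i["xyz"])); return i["cx"]+i["fx"]*q[0]/-q[2], i["cy"]+i["fy"]*q[1]/q[2]
def snap(c,n):
    im=cams.read_camera(c); cv2.imwrite(f"pics/{n}.png",im[:,:,::-1]); return im
E
python3 - <<'E'
from h import *
np.set_printoptions(precision=3,suppress=True)
print(cams.camera_info("top"),cams.camera_info("side"))
a=snap("top","t0");b=snap("side","s0")
cv2.imwrite("pics/both.png",cv2.resize(np.vstack([a,b]),(480,600))[:,:,::-1])
for t in "tray tray_bar carton mat block1 jar0 pot teabox cup".split():
    z=dict(tray=.03,tray_bar=.112,carton=.09,mat=.004,block1=.034,jar0=.095,pot=.07,teabox=.07,cup=.065)[t]
    for d in spot_in("top",t)[:3]:
        bb=d["bbox"]; print(t,round(d["score"],2),np.round(bb),at("top",bb[0],bb[1],z))
s=r.read_state();print(s)
E
```

```text
{'fx': 361.3456615389406, 'fy': 361.3456615389406, 'cx': 324.0944057839052, 'cy': 200.86906285568827, 'xyz': array([ 0.537, -0.03 ,  0.947]), 'rotation': array([  3.445,   1.576, -90.523])} {'fx': 424.4716696984344, 'fy': 424.4716696984344, 'cx': 318.6495429385102, 'cy': 200.09085303964537, 'xyz': array([0.109, 0.474, 0.931]), 'rotation': array([  39.922,    0.809, -135.809])}Traceback (most recent call last):
  File "<stdin>", line 9, in <module>
  File "h.py", line 7, in at
    o,d=ray(c,u,v); return o+d*(z-o[2])/d[2]
        ~~~^^^^^^^
  File "h.py", line 4, in ray
    i=cams.camera_info(c); R=np.array(i["rotation"]).reshape(3,3)
                             ~~~~~~~~~~~~~~~~~~~~~~~~~~~~~~~^^^^^
ValueError: cannot reshape array of size 3 into shape (3,3)
```

View pics/t0.png

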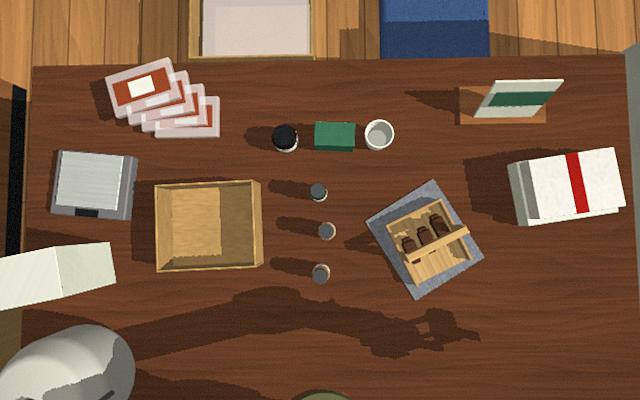

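View pics/s0.png

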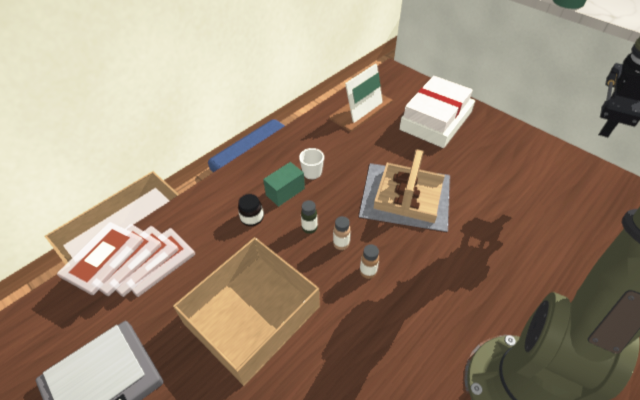

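The top view has image up as +x and left as +y. The carton is near (209,226), the mat and tray near (425,240), and the jars near (320,190–275) between them. The bar runs from about (405,262) to (468,232), and the open front faces down and left. The side view agrees.

```bash
sed -i 's/R=np.array(i\["rotation"\]).reshape(3,3)/R=Ro.from_euler("xyz",i["rotation"],degrees=True).as_matrix()/; 1a from scipy.spatial.transform import Rotation as Ro' h.py
python3 - <<'E'
from h import *
np.set_printoptions(precision=3,suppress=True)
a=snap("top","t1")
for t in "tray tray_bar carton mat block1 jar0 pot teabox cup".split():
    z=dict(tray=.03,tray_bar=.112,carton=.09,mat=.004,block1=.034,jar0=.095,pot=.07,teabox=.07,cup=.065)[t]
    for d in spot_in("top",t)[:3]:
        bb=d["bbox"]; print(t,round(d["score"],2),np.round(bb),at("top",bb[0],bb[1],z))
print(r.read_state())
b=snap("side","s1")
cv2.imwrite("pics/c1.png",np.vstack([cv2.resize(a[165:315,350:500],(450,450)),])[:,:,::-1])
m=a[170:310,355:495].astype(int)
# mat corners
for u,v in [(433,180),(366,222),(417,299),(484,257)]: print("mat",at("top",u,v,.004))
for u,v in [(154,186),(260,181),(263,268),(157,271)]: print("cart",at("top",u,v,.09))
for u,v in [(399,262),(468,231)]: print("bar",at("top",u,v,.112))
E
```

```text
tray 0.85 [430. 240.  82.  86.] [ 0.491 -0.272  0.03 ]
tray_bar 0.84 [430. 242.  86.  86.] [ 0.491 -0.249  0.112]
carton 0.92 [210. 226. 107.  93.] [0.531 0.266 0.09 ]
mat 0.67 [424. 239. 113. 118.] [ 0.492 -0.263  0.004]
block1 0.81 [438. 224.  18.  24.] [ 0.532 -0.291  0.034]
block1 0.5 [424. 234.  17.  20.] [ 0.506 -0.254  0.034]
block1 0.41 [336. 138.  40.  31.] [ 0.753 -0.039  0.034]
jar0 0.71 [328. 234.  17.  18.] [ 0.511 -0.015  0.095]
jar0 0.55 [334. 138.  40.  34.] [ 0.738 -0.032  0.095]
jar0 0.53 [320. 275.  19.  19.] [0.414 0.004 0.095]
pot 0.84 [286. 138.  24.  25.] [0.747 0.085 0.07 ]
pot 0.44 [208. 225. 108.  96.] [0.533 0.278 0.07 ]
teabox 0.94 [335. 137.  40.  30.] [ 0.747 -0.036  0.07 ]
teabox 0.69 [425. 240. 112. 123.] [ 0.493 -0.248  0.07 ]
teabox 0.69 [287. 137.  27.  30.] [0.749 0.083 0.07 ]
cup 0.88 [381. 137.  25.  30.] [ 0.746 -0.147  0.065]
{'time_s': 0.65, 'qpos': array([74.662, 18.39 , -4.014, 83.108,  1.295, 78.541, -3.259]), 'qvel': array([-0.018,  0.025,  0.062, -0.014, -0.003,  0.082,  0.044]), 'effort': array([  0.   , -49.088,  -0.403, -31.266,  -0.064,   0.034,   0.   ]), 'position': array([ 0.181, -0.624,  0.223]), 'eef_rot': array([179.995,   0.004,  16.145]), 'wrist_force': array([-0.52 , -0.074, -0.085]), 'moment': array([-0.046,  0.025,  0.045]), 'grip_force': 0.0, 'width': 0.08687705615156177}
mat [ 0.645 -0.289  0.004]
mat [ 0.538 -0.113  0.004]
mat [ 0.34  -0.24   0.004]
mat [ 0.446 -0.413  0.004]
cart [0.629 0.403 0.09 ]
cart [0.638 0.146 0.09 ]
cart [0.432 0.139 0.09 ]
cart [0.426 0.392 0.09 ]
bar [ 0.446 -0.177  0.112]
bar [ 0.515 -0.335  0.112]
```

View pics/c1.png

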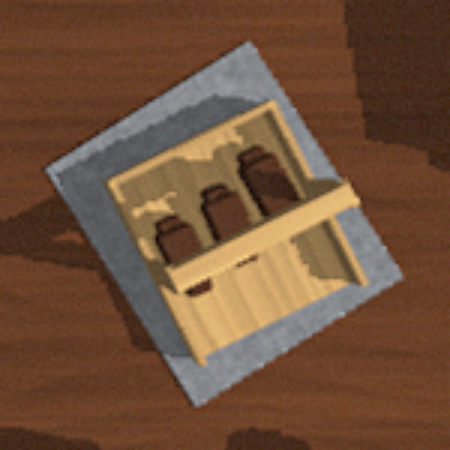

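The crop shows the tray with its open front at the lower right, on the edge (205,362)–(365,283), so tray yaw is about 27°. The bar top runs from (175,270) to (350,193). I'll move above the tray, turning the fingers along the tray's x.

{"method": "arm_command", "body": {"steps": [[[0.035,-0.022,-0.02,-0.15,1],[0.07,-0.045,-0.04,-0.3,1],[0.105,-0.07,-0.06,-0.45,1],[0.14,-0.093,-0.08,-0.6,1],[0.175,-0.117,-0.08,-0.75,1],[0.21,-0.14,-0.08,-0.9,1],[0.245,-0.164,-0.08,-1.05,1],[0.28,-0.187,-0.08,-1.2,1],[0.315,-0.21,-0.08,-1.35,1],[0.35,-0.234,-0.08,-1.5,1],[0.385,-0.257,-0.08,-1.65,1],[0.394,-0.263,-0.08,-1.763,1]]]}}

```text
time_s: 2.2
position: [0.4881, -0.2586, 0.3029]
eef_rot: [179.9, -0.0, 117.7]
wrist_force: [-0.6, -0.1, 0.6]
width: 0.087
grip_force: 0.0
```

```bash
python3 - <<'E'
from h import *
np.set_printoptions(precision=3,suppress=True)
P=lambda u,v,z: at("top",350+u/3,165+v/3,z)
L=P(175,270,.112);Rr=P(350,193,.112)
print("bar",L,Rr,(L+Rr)/2,np.degrees(np.arctan2(*(L-Rr)[[1,0]]))-90,np.linalg.norm(L-Rr))
# floor front lip corners & back wall top corners
a=P(205,357,.037);b=P(365,281,.037);c=P(108,182,.037);d=P(275,103,.037)
print(a,b,c,d,(a+b+c+d)/4,[np.degrees(np.arctan2(*(x)[[1,0]])) for x in (c-a,d-b)],np.linalg.norm(a-b),np.linalg.norm(a-c))
print({k:r.read_state()[k] for k in ("time_s","position","eef_rot","qpos")})
E
```

```text
bar [ 0.462 -0.199  0.112] [ 0.519 -0.332  0.112] [ 0.49  -0.266  0.112] 23.19034383214415 0.14532973385296083
[ 0.384 -0.237  0.037] [ 0.445 -0.37   0.037] [ 0.528 -0.16   0.037] [ 0.593 -0.3    0.037] [ 0.487 -0.267  0.037] [np.float64(27.979129465331038), np.float64(25.14093060488725)] 0.14601767407505212 0.16370995769834776
{'time_s': 2.2, 'position': array([ 0.488, -0.259,  0.303]), 'eef_rot': array([179.919,  -0.006, 117.705]), 'qpos': array([ 53.042,   6.59 , -30.331,  89.008,   3.267,  85.258,  50.314])}
```

I'll check whether over-reaching tilts the tool, with the gripper empty and high.

{"method": "arm_command", "body": {"steps": [[[-0.05,0.034,0,0,1],[-0.1,0.068,0,0,1],[-0.15,0.102,0,0,1],[-0.2,0.136,0,0,1],[-0.25,0.17,0,0,1],[-0.3,0.204,0,0,1],[-0.35,0.238,0,0,1],[-0.371,0.252,0,0,1],[-0.371,0.252,0,0,1]]]}}

```text
time_s: 3.32
position: [0.7723, -0.4041, 0.3187]
eef_rot: [-179.2, -0.5, 117.1]
wrist_force: [-0.7, 51.9, 3.5]
width: 0.0867
grip_force: 0.0
```

{"method": "arm_command", "body": {"steps": [[[0.03,-0.02,0,0,1],[0.07,-0.05,0,0,1],[0.12,-0.085,0,0,1],[0.17,-0.115,0,0,1],[0.22,-0.15,0,0,1],[0.24,-0.163,0,0,1],[0.24,-0.163,0,0,1]]]}}

```text
time_s: 4.2
position: [0.5151, -0.2642, 0.3235]
eef_rot: [-179.0, -0.3, 117.1]
wrist_force: [0.5, -0.7, 0.5]
width: 0.0872
grip_force: 0.0
```

```bash
python3 - <<'E'
from h import *
np.set_printoptions(precision=4,suppress=True)
snap("top","t2")
s=r.read_state();print(s)
E
```

```text
{'time_s': 4.25, 'qpos': array([ 81.7944,  25.4891, -78.337 ,  81.4039,  25.1739,  93.6285,
        33.026 ]), 'qvel': array([-2.5749,  4.2238,  1.3425, -3.6011,  1.6247, -0.0442, -0.1477]), 'effort': array([  0.0261, -34.9656, -14.0052, -27.3404,  -0.3852,   0.2725,
         0.0437]), 'position': array([ 0.5167, -0.2656,  0.3237]), 'eef_rot': array([-179.1905,   -0.2694,  117.0332]), 'wrist_force': array([ 1.0287, -1.3884,  0.6066]), 'moment': array([-0.0369, -0.1412, -0.0993]), 'grip_force': 0.0, 'width': 0.08701145548343342}
```

View pics/t2.png

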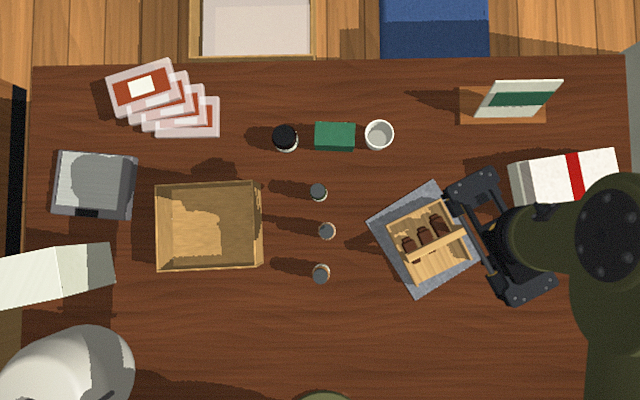

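The picture shows the scene unchanged: tray near (430,240), carton near (209,226), all the goods in place. Over-reaching did not tilt the tool, but the elbow has swung out, with q3 close to its limit. I'll fit the arm's kinematics so I can see how it redistributes.

```bash
cat >fit.py <<'E'
import itertools
from h import *
s=r.read_state()
D=[([74.662,18.39,-4.014,83.108,1.295,78.541,-3.259],[.181,-.624,.223],[179.995,.004,16.145]),
([53.042,6.59,-30.331,89.008,3.267,85.258,50.314],[.488,-.259,.303],[179.919,-.006,117.705]),
([81.7944,25.4891,-78.337,81.4039,25.1739,93.6285,33.026],[.5167,-.2656,.3237],[-179.19,-.269,117.033])]
def Rs(q,sg):
    R=np.eye(3);o=[R]
    for i,a in enumerate("zyzyzyz"):
        R=R@Ro.from_euler(a,sg[i]*q[i],degrees=True).as_matrix();o.append(R)
    return o
best=[]
for sg in itertools.product([1,-1],repeat=7):
    M=[Ro.from_euler("xyz",e,degrees=True).as_matrix() for q,p,e in D]
    # M = Rz(b) F T ; T,b solved roughly: b const base yaw (0/90/180/-90), T from pose 0
    for b in (0,90,180,270):
        B=Ro.from_euler("z",b,degrees=True).as_matrix()
        F=[B@Rs(q,sg)[-1] for q,_,_ in D]
        T=Ro.from_matrix([f.T@m for f,m in zip(F,M)])
        e=max((T*T[0].inv()).magnitude()); best.append((np.degrees(e),sg,b,T[0].as_euler("xyz",degrees=True)))
best.sort(key=lambda x:x[0])
for x in best[:6]: print(x)
if __name__=="__main__":
  for _,sg,b,_ in best[:4]:
    B=Ro.from_euler("z",b,degrees=True).as_matrix();A=[];y=[]
    for q,p,e in D:
        o=[B@x for x in Rs(q,sg)]
        A.append(np.stack([o[0][:,2],o[2][:,2],o[2][:,0],o[4][:,2],o[6][:,2],o[6][:,0]],1));y+=p
    x,res,rk,sv=np.linalg.lstsq(np.vstack(A),np.array(y),rcond=None);print(x,res,rk,np.abs(np.vstack(A)@x-y).max())
E
python3 fit.py
```

```text
(np.float64(0.0010697984918261844), (-1, 1, -1, 1, -1, 1, -1), 0, array([ 1.12407123e-03, -5.51090738e-04,  9.00008131e+01]))
(np.float64(0.0010697984918391597), (-1, -1, -1, -1, -1, -1, -1), 180, array([ 1.12407123e-03, -5.51090738e-04, -8.99991869e+01]))
(np.float64(1.2156182614410247), (-1, 1, -1, 1, -1, 1, -1), 270, array([-0.00844891,  0.00212407,  0.00081337]))
(np.float64(1.2156182614410247), (-1, -1, -1, -1, -1, -1, -1), 90, array([-8.44890924e-03,  2.12407124e-03, -1.79999187e+02]))
(np.float64(1.216119667486474), (-1, 1, -1, 1, -1, 1, -1), 90, array([-1.55109071e-03, -1.01240712e-02, -1.79999187e+02]))
(np.float64(1.216119667486474), (-1, -1, -1, -1, -1, -1, -1), 270, array([-0.00155109, -0.01012407,  0.00081289]))
[-0.92320516  0.42761247  0.04464041  0.50542023 -0.85262964  0.02915055] [0.00069265] 6 0.020798932279792015
[-0.92320516  0.42761247 -0.04464041  0.50542023 -0.85262964 -0.02915055] [0.00069265] 6 0.020798932279791987
[ 3.22041670e+01  5.45954116e-01 -1.03549367e+00 -9.41753707e-03
  3.27338051e+01 -8.60514154e-01] [0.39643497] 6 0.5564425906392518
[ 3.22041670e+01  5.45954116e-01  1.03549367e+00 -9.41753707e-03
  3.27338051e+01  8.60514154e-01] [0.39643497] 6 0.5564425906392518
```

```bash
cat >>fit.py <<'E'
  sg=best[0][1]
  for cols in itertools.combinations([(1,0),(2,0),(3,0),(4,0),(5,0),(6,0),(3,1),(5,1),(2,1)],3):
   for n in (0,1,2,3):
    A=[];y=[];c=cols[:n]
    for q,p,e in D:
        o=Rs(q,sg); A.append(np.stack([o[0][:,2]-o[6][:,2],o[2][:,2],o[4][:,2]]+[o[i][:,j] for i,j in c],1));y+=p
    A=np.vstack(A);x=np.linalg.lstsq(A,np.array(y),rcond=None)[0];e=np.abs(A@x-y).max()
    if e<.002: print(c,x.round(4),round(e,5))
E
python3 fit.py | tail -n +11 | sort -u | head -20
```

```text
3.27338051e+01  8.60514154e-01] [0.39643497] 6 0.5564425906392518
((1, 0), (3, 1), (2, 1)) [-0.0578  0.4635  0.5094  0.005  -0.0085 -0.0168] 0.00095
((2, 0), (3, 1), (2, 1)) [-0.0577  0.4648  0.5096  0.0047 -0.0083 -0.017 ] 0.00094
((2, 0), (5, 0), (2, 1)) [-0.0397  0.4711  0.513   0.0085  0.0425 -0.0244] 0.0015
((2, 0), (5, 1), (2, 1)) [-0.0571  0.4624  0.509   0.0059 -0.0082 -0.0167] 0.00177
((4, 0), (3, 1), (2, 1)) [-0.0629  0.4456  0.5142 -0.0286 -0.0087 -0.0175] 0.00023
((5, 0), (3, 1), (2, 1)) [-0.0724  0.4654  0.5085 -0.0285 -0.0135 -0.0129] 0.00133
((5, 0), (3, 1), (5, 1)) [-0.0938  0.4443  0.5007 -0.0908 -0.012  -0.0142] 0.00052
((5, 0), (6, 0), (3, 1)) [-0.0934  0.4471  0.5247 -0.0914  0.0244 -0.0261] 0.00108
((5, 0), (6, 0), (5, 1)) [-0.0942  0.4424  0.4826 -0.09   -0.0183 -0.0261] 0.00161
((6, 0), (3, 1), (2, 1)) [-0.0626  0.4737  0.5094 -0.0025 -0.0083 -0.0182] 0.00198
((6, 0), (5, 1), (2, 1)) [-0.0631  0.4721  0.4959 -0.0162 -0.0084 -0.0181] 0.00183
[ 3.22041670e+01  5.45954116e-01  1.03549367e+00 -9.41753707e-03
```

```bash
cat >ik.py <<'E'
from h import *
SG=np.array([-1,1,-1,1,-1,1,-1.]); AX="zyzyzyz"
LO=np.array([-163.93,-17.29,-79.2,3.27,-89.18,5.43,-154.24]);HI=np.array([163.93,119.83,71.16,140.29,269.18,117.66,154.24])
T=Ro.from_euler("z",90,degrees=True).as_matrix()
def fk(q,full=False):
    R=np.eye(3);p=np.array([0,0,.285]);P=[];
    for i in range(7):
        ax=R[:,2] if i%2==0 else R[:,1]; P.append((p.copy(),ax*SG[i]))
        R=R@Ro.from_euler(AX[i],SG[i]*q[i],degrees=True).as_matrix()
        if i==1: p=p+R@[0,-.0168,.4635]
        if i==2: p=p+R@[0,-.0085,0]
        if i==3: p=p+R@[0,0,.5094]
        if i==5: p=p+R@[0,0,.343]
    J=np.array([np.r_[np.cross(a,p-o),a] for o,a in P]).T
    return p,R@T,J,[o for o,_ in P]
def go(q,p1,yaw1,n):
    q=np.array(q,float);p0,R0,_,_=fk(q);y0=np.degrees(np.arctan2(R0[1,0],R0[0,0]))
    for k in range(1,n*5+1):
        f=k/(n*5);R=Ro.from_euler("xyz",[180,0,y0+(yaw1-y0)*f],degrees=True)
        for _ in range(3):
            p,Rc,J,_=fk(q);e=np.r_[p0+(p1-p0)*f-p,(R*Ro.from_matrix(Rc).inv()).as_rotvec()]
            q=np.clip(q+np.degrees(J.T@np.linalg.solve(J@J.T+1e-5*np.eye(6),e)),LO+.8,HI-.8)
    return q
E
python3 - <<'E'
from ik import *
np.set_printoptions(precision=3,suppress=True)
q0=[74.662,18.39,-4.014,83.108,1.295,78.541,-3.259]
print(fk(q0)[:2]);pp=fk(q0)[0]
print("pred move1",go(q0,pp+[.307,.366,.08],117.7,12))
q=r.read_state()["qpos"];p=fk(q)[0]
def show(t,q): print(t,q,"elbow",fk(q)[3][3])
show("now",q)
c=np.array([.58,.27,.32])
show("carton tooly0",go(q,c,90,14)); show("natural turn",go(q,p,62,8)); show("to -153",go(q,p,-63,17))
g=go(q,np.array([.489,-.266,.10]),115.5,6);show("grasp",g)
a=go(g,np.array([.489,-.266,.28]),115.5,6);b=go(a,np.array([.48,0,.28]),105,8);b=go(b,np.array([.58,.27,.28]),90,8);show("carry",b)
b=go(b,np.array([.54,.27,.12]),90,8);show("down",b)
E
```

```text
(array([ 0.18 , -0.619,  0.28 ]), array([[ 0.961,  0.278, -0.   ],
       [ 0.278, -0.961, -0.   ],
       [-0.   ,  0.   , -1.   ]]))
pred move1 [ 52.868   6.873 -30.67   88.724   3.511  85.366  49.795]
now [ 81.794  25.489 -78.337  81.404  25.174  93.629  33.026] elbow [ 0.011 -0.208  0.7  ]
carton tooly0 [ 17.361  29.863 -64.594  78.698  26.752  87.735 -45.071] elbow [ 0.221 -0.09   0.683]
natural turn [ 77.635  18.664 -67.002  82.113  17.133  90.352 -16.125] elbow [ 0.014 -0.156  0.722]
to -153 [  64.438   12.792  -47.419   82.504    9.385   88.779 -135.464] elbow [ 0.027 -0.108  0.736]
grasp [ 79.705  34.798 -67.419 105.312  35.669  64.646  24.98 ] elbow [ 0.029 -0.27   0.661]
carry [ 16.87   30.291 -62.432  82.239  26.75   83.415 -45.281] elbow [ 0.224 -0.09   0.681]
down [ 16.465  34.002 -59.119  97.8    31.527  66.617 -51.412] elbow [ 0.248 -0.095  0.665]
```

The model predicts the moves well, and the grasp and the carry stay within the joint ranges. Next is the descent to just above the bar.

{"method": "arm_command", "body": {"steps": [[[0.006,-0.012,0.03,0.026,1],[0.0127,-0.025,0.07,0.026,1],[0.0127,-0.025,0.12,0.026,1],[0.0127,-0.025,0.15,0.026,1],[0.0127,-0.025,0.15,0.026,1]]]}}

```text
time_s: 4.88
position: [0.4878, -0.2643, 0.1717]
eef_rot: [-179.3, -0.7, 115.7]
wrist_force: [0.8, -0.3, 0.1]
width: 0.0872
grip_force: 0.0
```

```bash
python3 - <<'E'
from h import *
np.set_printoptions(precision=4,suppress=True)
a=snap("top","t3");b=snap("side","s3")
s=r.read_state();print(s["time_s"],s["position"],s["eef_rot"],s["qpos"])
cv2.imwrite("pics/c3.png",np.hstack([cv2.resize(a[150:310,360:500],(394,450)),cv2.resize(b[110:250,340:480],(400,450))])[:,:,::-1])
# predicted bar ends in side view
for c in ("top","side"):
  for t in (-.0715,.0715):
    y=np.radians(25.5);p=np.array([.489,-.266,.112])+t*np.array([-np.sin(y),np.cos(y),0]);u,v=proj(c,p)
    print(c,(u-360)*394/140 if c=="top" else 394+(u-340)*400/140,(v-150)*450/160 if c=="top" else (v-110)*450/140)
E
```

```text
4.975 [ 0.4896 -0.2644  0.1746] [-179.5027   -0.4805  115.7106] [ 85.7014  26.1639 -75.0471  97.9666  25.8536  76.9612  31.4226]
top 297.71450254159674 222.09888137610966
top 139.29988274472578 299.6234233105179
side 618.1308482817514 128.98131316001846
side 589.8274130623059 246.5077206992086
```

View pics/c3.png

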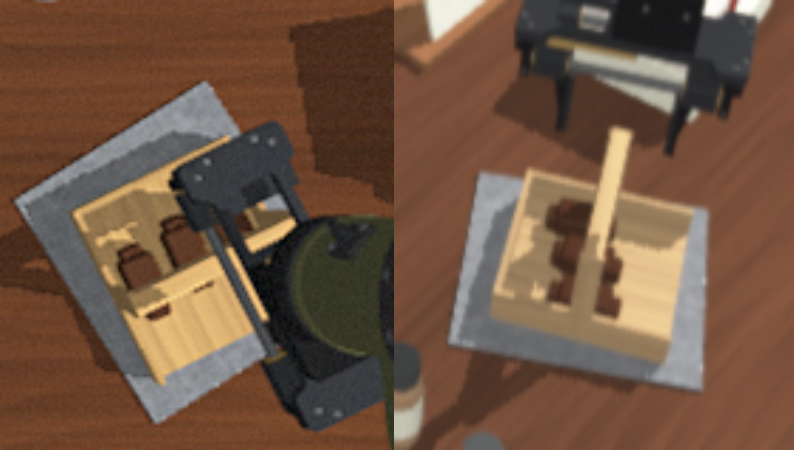

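The side crop shows the bar's ends at (620,130) and (587,243), within a few pixels of my prediction, and the open fingers straddle it. Now lower and grip.

{"method": "arm_command", "body": {"steps": [[[0,0,0.03,0,1],[0,0,0.06,0,1],[0,0,0.085,0,1],[0,0,0.092,0,1],[0,0,0.092,0,1],[0,0,0.092,0,0],[0,0,0.092,0,0],[0,0,0.092,0,0],[0,0,0.092,0,0],[0,0,0.092,0,0]]], "force": 30}}

```text
time_s: 6.22
position: [0.4867, -0.2642, 0.0815]
eef_rot: [-179.4, -0.5, 115.7]
wrist_force: [0.3, -0.3, -0.2]
width: 0.0451
grip_force: 0.0
```

{"method": "arm_command", "body": {"steps": [[[0,0,0,0,0],[0,0,0,0,0],[0,0,0,0,0],[0,0,0,0,0],[0,0,0,0,0],[0,0,0,0,0],[0,0,0,0,0],[0,0,-0.01,0,0],[0,0,-0.03,0,0],[0,0,-0.05,0,0],[0,0,-0.07,0,0],[0,0,-0.09,0,0]]]}}

```text
time_s: 7.72
position: [0.4882, -0.2645, 0.1732]
eef_rot: [-179.4, -0.4, 115.7]
wrist_force: [0.2, -0.7, -4.7]
width: 0.0177
grip_force: 29.9
```

The tray is held, and the 4.7 N load matches its weight with the blocks. I'll carry it up and over the jars towards the carton, turning its front to face -x in the carton frame.

{"method": "arm_command", "body": {"steps": [[[0,0,-0.03,0.02,0],[0,0,-0.06,0.05,0],[0.0045,0.003,-0.085,0.09,0],[0.0134,0.0097,-0.1,0.13,0],[0.027,0.0194,-0.1,0.17,0],[0.0447,0.0324,-0.1,0.21,0],[0.067,0.0486,-0.1,0.25,0],[0.094,0.068,-0.1,0.29,0],[0.125,0.0907,-0.1,0.33,0],[0.1564,0.1133,-0.1,0.37,0],[0.1877,0.136,-0.1,0.4,0],[0.219,0.1587,-0.1,0.414,0]]]}}

```text
time_s: 9.22
position: [0.5375, 0.0029, 0.2725]
eef_rot: [-179.3, -0.1, 91.9]
wrist_force: [0.4, 0.1, -3.4]
width: 0.0179
grip_force: 29.9
```

{"method": "arm_command", "body": {"steps": [[[0.036,0.0076,0,0,0],[0.072,0.015,0,0,0],[0.108,0.0227,0,0,0],[0.144,0.03,0,0,0],[0.18,0.038,0,0,0],[0.21,0.044,0,0,0],[0.235,0.049,0,0,0],[0.255,0.0535,0.01,0,0],[0.267,0.056,0.03,0,0],[0.273,0.0573,0.05,0,0],[0.274,0.0576,0.065,0,0],[0.274,0.0576,0.075,0,0]]]}}

```text
time_s: 10.72
position: [0.5846, 0.276, 0.1951]
eef_rot: [-179.1, -0.1, 91.9]
wrist_force: [0.0, -0.4, -4.0]
width: 0.0179
grip_force: 29.9
```

```bash
python3 - <<'E'
from h import *
np.set_printoptions(precision=4,suppress=True)
a=snap("top","t4");b=snap("side","s4")
s=r.read_state();print(s["time_s"],s["position"],s["eef_rot"],s["qpos"],s["wrist_force"],s["moment"])
cv2.imwrite("pics/c4.png",np.vstack([cv2.resize(a[150:300,120:320],(400,300)),cv2.resize(b[170:400,120:400],(400,300))])[:,:,::-1])
E
```

```text
10.825 [0.5844 0.2759 0.1951] [-179.1083   -0.0963   91.8831] [ 17.2621  33.0629 -64.1089  83.4738  29.0128  82.4277 -45.2953] [ 0.28    0.0167 -4.0629] [-0.0125 -0.073  -0.0265]
```

View pics/c4.png

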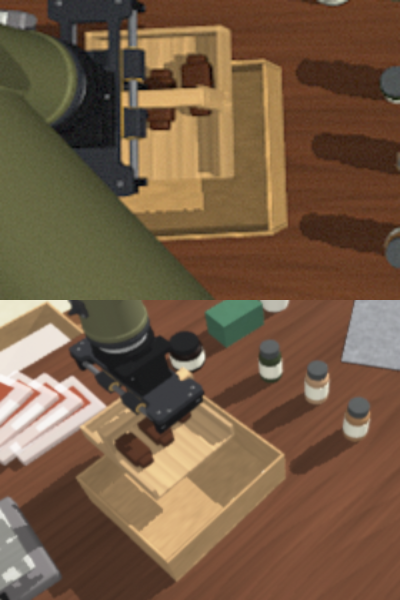

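The crops show the tray level above the carton, its back overhanging the +x wall and its front and sides inside, with the blocks still at the back. I'll lower it until the underside meets the rim.

{"method": "arm_command", "body": {"steps": [[[0,0,0.012,0,0],[0,0,0.022,0,0],[0,0,0.026,0,0],[0,0,0.029,0,0],[0,0,0.029,0,0]]]}}

```text
time_s: 11.45
position: [0.5845, 0.2778, 0.168]
eef_rot: [-179.3, -0.2, 92.0]
wrist_force: [-0.4, -0.3, -3.5]
width: 0.0178
grip_force: 29.9
```

{"method": "arm_command", "body": {"steps": [[[0,0,0,0,0],[0,0,0.001,0,0],[0,-0.004,0.003,0,0],[0,-0.008,0.006,0,0],[0,-0.012,0.008,0,0],[0,-0.016,0.011,0,0],[0,-0.02,0.014,0,0],[0,-0.023,0.017,0,0],[0,-0.027,0.02,0,0],[0,-0.03,0.023,0,0]]], "force": 6}}

```text
time_s: 12.7
position: [0.5537, 0.2765, 0.1448]
eef_rot: [-179.2, -0.2, 92.0]
wrist_force: [0.8, -0.7, 0.1]
width: 0.024
grip_force: 6.3
```

```bash
python3 - <<'E'
from h import *
np.set_printoptions(precision=4,suppress=True)
b=snap("side","s5")
s=r.read_state();print(s["time_s"],s["position"],s["eef_rot"],s["wrist_force"],s["moment"],s["width"],s["grip_force"])
cv2.imwrite("pics/c5.png",cv2.resize(b[210:390,150:350],(600,540))[:,:,::-1])
E
```

```text
12.75 [0.5531 0.2765 0.1444] [-179.1688   -0.1584   91.9723] [-0.3899 -0.0393 -1.1008] [-0.0194 -0.4344  0.0308] 0.024132718705149152 6.317048817873001
```

View pics/c5.png

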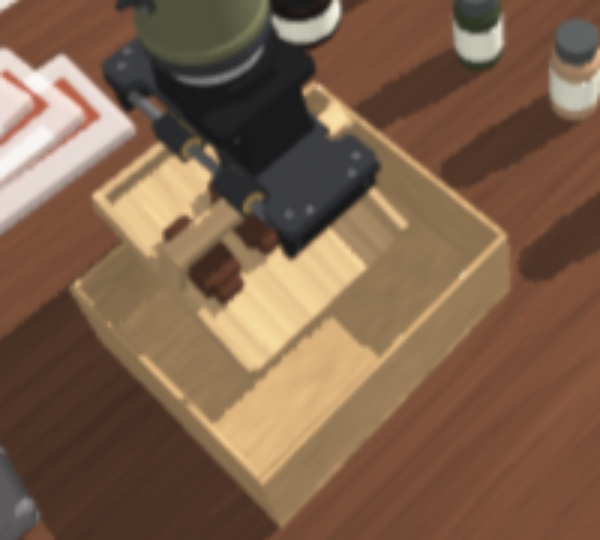

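The tray is tilting about the rim. Width 24 mm implies about 17°, and the lip is inside the carton. Continuing along the arc.

{"method": "arm_command", "body": {"steps": [[[0,-0.003,0.003,0,0],[0,-0.006,0.007,0,0],[0,-0.009,0.01,0,0],[0,-0.012,0.014,0,0],[0,-0.0145,0.018,0,0],[0,-0.017,0.022,0,0],[0,-0.0195,0.026,0,0],[0,-0.02,0.028,0,0],[0,-0.02,0.028,0,0],[0,-0.02,0.028,0,0]]]}}

```text
time_s: 14.0
position: [0.5331, 0.2759, 0.1173]
eef_rot: [-179.2, -0.2, 92.0]
wrist_force: [-2.2, -0.8, 1.6]
width: 0.0268
grip_force: 6.1
```

```bash
python3 - <<'E'
from h import *
np.set_printoptions(precision=4,suppress=True)
b=snap("side","s6")
s=r.read_state();print(s["time_s"],s["position"],s["eef_rot"],s["wrist_force"],s["moment"],s["width"],s["grip_force"])
cv2.imwrite("pics/c6.png",cv2.resize(b[210:390,150:350],(600,540))[:,:,::-1])
E
```

```text
14.05 [0.5331 0.2759 0.1173] [-179.1628   -0.1627   91.9596] [-2.1003 -0.203   0.5158] [-0.1863  0.3788  0.032 ] 0.026793705710052212 6.127130538225174
```

View pics/c6.png

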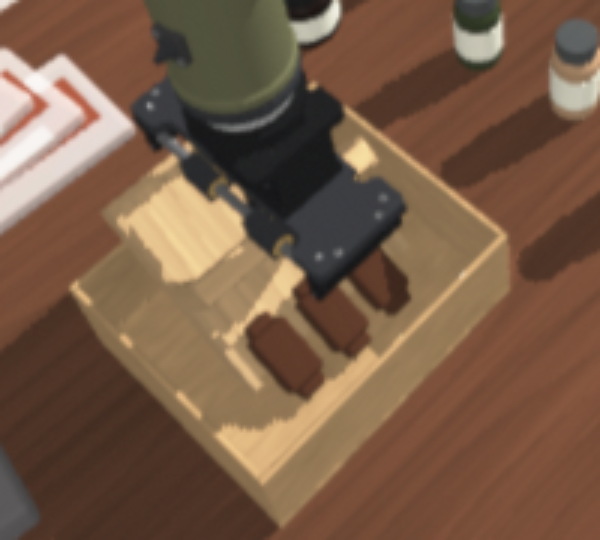

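All three blocks have slid forward to about (290,355), (335,315) and (380,275), with their rear ends still on the tray's low front. I'll back the tray out along its slope, still tilted on the rim, so they drop off.

{"method": "arm_command", "body": {"steps": [[[0,0.004,-0.0025,0,0],[0,0.008,-0.005,0,0],[0,0.012,-0.0075,0,0],[0,0.016,-0.01,0,0],[0,0.02,-0.0125,0,0],[0,0.024,-0.015,0,0],[0,0.028,-0.0175,0,0],[0,0.032,-0.02,0,0],[0,0.036,-0.0225,0,0],[0,0.036,-0.0225,0,0]]]}}

```text
time_s: 15.3
position: [0.5662, 0.2774, 0.1398]
eef_rot: [-178.8, -0.1, 92.1]
wrist_force: [-11.8, -3.2, 8.1]
width: 0.0636
grip_force: 5.5
```

```bash
python3 - <<'E'
from h import *
np.set_printoptions(precision=4,suppress=True)
b=snap("side","s7")
s=r.read_state();print(s["time_s"],s["position"],s["eef_rot"],s["wrist_force"],s["moment"],s["width"],s["grip_force"])
cv2.imwrite("pics/c7.png",cv2.resize(b[210:390,150:350],(600,540))[:,:,::-1])
E
```

```text
15.35 [0.566  0.2774 0.1398] [-178.7894   -0.0614   92.0609] [-11.8354  -3.5153   7.4824] [-0.7197  2.5997  0.0828] 0.06335325669052687 5.47292685136199
```

View pics/c7.png

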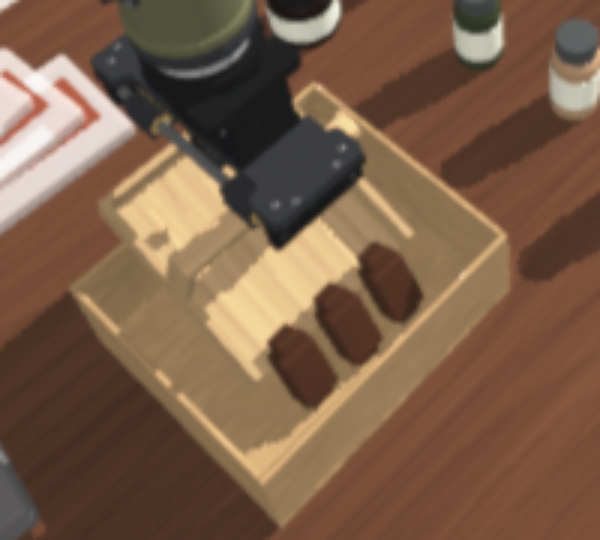

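The fingers were pushed apart to 63 mm. My back-out was too shallow, so the tray wedged on the rim. The blocks are nearly off, with rear ends at about (285,330), (330,290) and (375,250). I'll recentre on the bar and close lightly.

{"method": "arm_command", "body": {"steps": [[[0,-0.006,0,0,0],[0,-0.012,0,0,0],[0,-0.017,0,0,0],[0,-0.017,0,0,0],[0,-0.017,0,0,0],[0,-0.017,0,0,0],[0,-0.017,0,0,0]]]}}

```text
time_s: 16.23
position: [0.5488, 0.2772, 0.14]
eef_rot: [-178.8, -0.1, 92.1]
wrist_force: [-11.6, -3.2, 8.0]
width: 0.0284
grip_force: 5.5
```

{"method": "arm_command", "body": {"steps": [[[0,-0.003,-0.001,0,0],[0,-0.005,-0.003,0,0],[0,-0.007,-0.005,0,0],[0,-0.007,-0.005,0,0],[0,-0.007,-0.005,0,0]]]}}

```text
time_s: 16.85
position: [0.5463, 0.2761, 0.1447]
eef_rot: [-179.2, -0.2, 91.9]
wrist_force: [-0.8, -0.1, -0.7]
width: 0.023
grip_force: 5.8
```

```bash
python3 - <<'E'
from h import *
np.set_printoptions(precision=4,suppress=True)
b=snap("side","s8");a=snap("top","t8")
s=r.read_state();print(s["time_s"],s["position"],s["eef_rot"],s["wrist_force"],s["moment"],s["width"],s["grip_force"])
cv2.imwrite("pics/c8.png",np.vstack([cv2.resize(a[160:290,130:330],(460,299)),cv2.resize(b[210:390,150:350],(460,299))])[:,:,::-1])
E
```

```text
16.95 [0.5462 0.2761 0.1447] [-179.2323   -0.1778   91.9311] [-0.2173 -0.9533 -1.9332] [-0.1271 -0.116  -0.0703] 0.023337281724486365 5.840109104756266
```

View pics/c8.png

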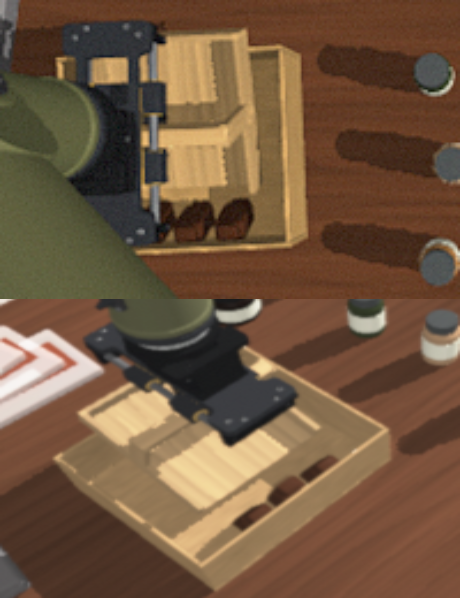

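In the picture the tray's lip now hides the rear of the three blocks at (255,515), (290,490) and (325,465) in the lower crop. They are therefore off the tray, lying below its lip at the carton's front wall. I'll lift up and back with a gradually firmer grip.

{"method": "arm_command", "body": {"steps": [[[0,0.003,-0.006,0,0],[0,0.007,-0.013,0,0],[0,0.011,-0.02,0,0],[0,0.015,-0.028,0,0],[0,0.02,-0.036,0,0],[0,0.024,-0.045,0,0],[0,0.028,-0.055,0,0],[0,0.03,-0.065,0,0],[0,0.03,-0.08,0,0],[0,0.03,-0.095,0,0],[0,0.03,-0.11,0,0]]], "force": 10}}

```text
time_s: 18.32
position: [0.5774, 0.2771, 0.2556]
eef_rot: [-179.2, -0.2, 92.0]
wrist_force: [0.7, -0.2, -2.6]
width: 0.0176
grip_force: 10.0
```

{"method": "arm_command", "body": {"steps": [[[0,0,-0.015,0,0],[0,0,-0.025,0,0],[0,0,-0.025,0,0],[0,0,-0.025,0,0]]], "force": 35}}

```text
time_s: 18.82
position: [0.5777, 0.2767, 0.2786]
eef_rot: [-179.2, -0.2, 91.9]
wrist_force: [-0.2, 0.1, -3.1]
width: 0.0179
grip_force: 35.0
```

```bash
python3 - <<'E'
from h import *
np.set_printoptions(precision=4,suppress=True)
a=snap("top","t9");b=snap("side","s9")
s=r.read_state();print(s["time_s"],s["position"],s["eef_rot"],s["wrist_force"],s["moment"],s["width"],s["grip_force"],s["qpos"])
for c in ("top","side"):
  for t in ("block1","tray","carton"):
    for d in spot_in(c,t)[:4]: print(c,t,round(d["score"],2),np.round(d["bbox"]), at(c,d["bbox"][0],d["bbox"][1],.02))
E
```

```text
18.925 [0.5776 0.2766 0.2785] [-179.1579   -0.1472   91.9535] [ 0.059  -0.0762 -2.7237] [-0.043  -0.0858 -0.0436] 0.01736834142458776 34.98978031799197 [ 17.4199  29.9202 -66.1621  77.2843  26.4564  90.1699 -43.785 ]
top block1 0.77 [232. 252.  13.  16.] [0.4628 0.2327 0.02  ]
top block1 0.75 [216. 256.  21.  19.] [0.4529 0.275  0.02  ]
top block1 0.71 [196. 257.  16.  16.] [0.4519 0.3248 0.02  ]
top tray 0.72 [185. 201.  80.  84.] [0.5969 0.3568 0.02  ]
top carton 0.85 [208. 227. 109.  93.] [0.5281 0.2947 0.02  ]
side block1 0.68 [274. 325.  16.  17.] [0.4671 0.2677 0.02  ]
side block1 0.59 [257. 340.  13.  14.] [0.4672 0.3163 0.02  ]
side block1 0.46 [286. 184.  46.  42.] [ 0.7583 -0.0428  0.02  ]
side block1 0.41 [288. 312.  16.  16.] [0.4661 0.2251 0.02  ]
side tray 0.91 [223. 252. 115. 107.] [0.7045 0.2278 0.02  ]
side carton 0.56 [258. 342.  19.  14.] [0.4637 0.3188 0.02  ]
```

The held weight is 2.9 N, so the tray is empty, and the 17.4 mm width shows it level in the grip. All three blocks appear inside the carton at x≈0.46 and y≈0.23, 0.275 and 0.325. Carrying the tray back over the mat.

{"method": "arm_command", "body": {"steps": [[[-0.0215,-0.0043,0,-0.035,0],[-0.0645,-0.0129,0,-0.07,0],[-0.118,-0.0236,0,-0.105,0],[-0.172,-0.0344,0,-0.14,0],[-0.226,-0.045,0,-0.175,0],[-0.28,-0.056,0,-0.21,0],[-0.333,-0.0666,0,-0.245,0],[-0.387,-0.0773,0,-0.28,0],[-0.441,-0.088,0,-0.32,0],[-0.489,-0.0977,0,-0.36,0],[-0.522,-0.104,0,-0.4,0],[-0.538,-0.1074,0,-0.4145,0]]]}}

```text
time_s: 20.72
position: [0.488, -0.2667, 0.2787]
eef_rot: [-179.4, -0.5, 115.5]
wrist_force: [0.8, 0.0, -2.2]
width: 0.0176
grip_force: 35.0
```

{"method": "arm_command", "body": {"steps": [[[0,0,0.03,0,0],[0,0,0.07,0,0],[0,0,0.11,0,0],[0,0,0.14,0,0],[0,0,0.155,0,0],[0,0,0.16,0,0],[0,0,0.16,0,0]]]}}

```text
time_s: 21.6
position: [0.4873, -0.2638, 0.1198]
eef_rot: [-179.4, -0.4, 115.7]
wrist_force: [0.9, -0.3, -2.5]
width: 0.0178
grip_force: 35.0
```

```bash
python3 - <<'E'
from h import *
np.set_printoptions(precision=4,suppress=True)
a=snap("top","t10");b=snap("side","s10")
s=r.read_state();print(s["time_s"],s["position"],s["eef_rot"],s["wrist_force"],s["width"],s["qpos"])
for c in ("top","side"):
  for t in ("tray","mat"):
    for d in spot_in(c,t)[:1]: print(c,t,round(d["score"],2),np.round(d["bbox"]))
  for dx,dy in ((-.085,.0775),(-.085,-.0775),(.085,.0775),(.085,-.0775)):
    y=np.radians(s["eef_rot"][2]-90);w=s["position"][:2]+[dx*np.cos(y)-dy*np.sin(y),dx*np.sin(y)+dy*np.cos(y)]
    print(c,"expected bottom corner",np.round(proj(c,[*w,s["position"][2]-.0775])))
E
```

```text
21.7 [ 0.4875 -0.2642  0.1202] [-179.422    -0.385   115.6972] [ 0.4965 -0.0984 -3.1781] 0.01736327627025303 [ 80.9248  25.5747 -67.4617 101.8833  25.1453  70.3496  32.0598]
top tray 0.92 [421. 248.  60.  75.]
top mat 0.62 [409. 242.  81. 120.]
top expected bottom corner [417. 287.]
top expected bottom corner [473. 259.]
top expected bottom corner [385. 225.]
top expected bottom corner [441. 197.]
side tray 0.95 [410. 180.  76.  69.]
side mat 0.91 [404. 198.  92.  62.]
side expected bottom corner [436. 214.]
side expected bottom corner [444. 173.]
side expected bottom corner [374. 199.]
side expected bottom corner [386. 160.]
```

{"method": "arm_command", "body": {"steps": [[[0,0,0.015,0,0],[0,0,0.025,0,0],[0,0,0.03,0,0],[0,0,0.033,0,0],[0,0,0.035,0,0],[0,0,0.035,0,0]]]}}

```text
time_s: 22.65
position: [0.4862, -0.2639, 0.0841]
eef_rot: [-179.4, -0.5, 115.7]
wrist_force: [-0.8, 0.6, -1.7]
width: 0.0175
grip_force: 35.0
```

{"method": "arm_command", "body": {"steps": [[[0,0,0.001,0,0],[0,0,0.002,0,0],[0,0,0.002,0,0]]]}}

```text
time_s: 23.02
position: [0.4862, -0.2639, 0.0822]
eef_rot: [-179.4, -0.5, 115.7]
wrist_force: [-1.4, -0.3, -1.0]
width: 0.0176
grip_force: 35.0
```

{"method": "arm_command", "body": {"steps": [[[0,0,0.0015,0,0],[0,0,0.003,0,0],[0,0,0.003,0,0]]]}}

```text
time_s: 23.4
position: [0.486, -0.2641, 0.0814]
eef_rot: [-179.2, -0.4, 115.7]
wrist_force: [-7.6, 1.3, 17.7]
width: 0.0175
grip_force: 35.2
```

The tray is on the mat. I'll ease off, open the fingers and rise straight up.

{"method": "arm_command", "body": {"steps": [[[0,0,-0.0015,0,0],[0,0,-0.002,0,0],[0,0,-0.002,0,0.4],[0,0,-0.002,0,0.6],[0,0,-0.002,0,0.8],[0,0,-0.002,0,0.8],[0,0,-0.002,0,0.8],[0,0,-0.002,0,0.8],[0,0,-0.002,0,0.8],[0,0,-0.002,0,0.8]]]}}

```text
time_s: 24.65
position: [0.4861, -0.2639, 0.081]
eef_rot: [-179.4, -0.5, 115.7]
wrist_force: [0.6, -0.3, -0.4]
width: 0.0696
grip_force: 0.0
```

{"method": "arm_command", "body": {"steps": [[[0,0,0,0,0.8],[0,0,-0.01,0,0.8],[0,0,-0.03,0,0.8],[0,0,-0.06,0,0.8],[0,0,-0.1,0,0.8],[0,0,-0.14,0,0.8],[0,0,-0.18,0,0.8],[0,0,-0.18,0,0.8]]]}}

```text
time_s: 25.65
position: [0.4908, -0.2644, 0.2655]
eef_rot: [-179.6, -0.1, 115.7]
wrist_force: [0.3, 0.7, -0.6]
width: 0.0695
grip_force: 0.0
```

```bash
python3 - <<'E'
from h import *
np.set_printoptions(precision=4,suppress=True)
a=snap("top","t11");b=snap("side","s11")
s=r.read_state();print(s["time_s"],s["position"],s["wrist_force"],s["width"])
for t,z in dict(tray=.03,mat=.004,block1=.02,jar0=.095,pot=.07,teabox=.07,cup=.065).items():
  for c in ("top","side"):
    for d in spot_in(c,t)[:3]: print(c,t,round(d["score"],2),np.round(d["bbox"]),at(c,*d["bbox"][:2],z))
for dx,dy in ((-.085,.0775),(-.085,-.0775),(.085,.0775),(.085,-.0775)):
    y=np.radians(25.7);w=np.array([.4865,-.2645])+[dx*np.cos(y)-dy*np.sin(y),dx*np.sin(y)+dy*np.cos(y)]
    print("exp corner side",np.round(proj("side",[*w,.004])))
# change against the first pictures
for c,n in (("t","t1"),("s","s1")):
    d=cv2.absdiff(cv2.imread(f"pics/{n}.png"),cv2.imread(f"pics/{c}11.png")).max(2)
    k=cv2.morphologyEx((d>50).astype(np.uint8),cv2.MORPH_OPEN,np.ones((3,3)))
    st=cv2.connectedComponentsWithStats(k)[2]; print(c,[tuple(x) for x in st[1:] if x[4]>40])
E
```

```text
25.75 [ 0.4887 -0.2643  0.2618] [ 0.4746 -0.5341 -0.2342] 0.06971800400160139
top tray 0.84 [430. 241.  80.  88.] [ 0.4893 -0.269   0.03  ]
side tray 0.75 [409. 186.  72.  72.] [ 0.4934 -0.2715  0.03  ]
top mat 0.78 [417. 240. 104. 120.] [ 0.491  -0.2438  0.004 ]
side mat 0.57 [403. 197.  93.  66.] [ 0.4917 -0.2466  0.004 ]
top block1 0.58 [216. 254.  16.  16.] [0.459  0.2735 0.02  ]
top block1 0.57 [197. 255.  20.  19.] [0.4575 0.3234 0.02  ]
top block1 0.53 [230. 254.  12.  19.] [0.4598 0.2363 0.02  ]
side block1 0.54 [287. 313.  12.  14.] [0.466  0.2274 0.02  ]
top jar0 0.72 [321. 193.  18.  20.] [0.6077 0.     0.095 ]
top jar0 0.68 [327. 234.  24.  22.] [ 0.5102 -0.0144  0.095 ]
top jar0 0.57 [322. 275.  19.  18.] [ 0.4161 -0.0011  0.095 ]
side jar0 0.85 [369. 262.  23.  30.] [0.3928 0.0317 0.095 ]
side jar0 0.75 [340. 236.  18.  34.] [0.4888 0.0243 0.095 ]
side jar0 0.59 [308. 217.  20.  30.] [0.5856 0.0361 0.095 ]
top pot 0.74 [286. 139.  29.  24.] [0.7441 0.0871 0.07  ]
side pot 0.62 [248. 211.  24.  34.] [0.726  0.1173 0.07  ]
top teabox 0.75 [334. 138.  40.  35.] [ 0.745  -0
[... 2729 characters left out ...]
nt32(22), np.int32(156)), (np.int32(622), np.int32(209), np.int32(18), np.int32(32), np.int32(285)), (np.int32(586), np.int32(234), np.int32(37), np.int32(48), np.int32(387)), (np.int32(188), np.int32(288), np.int32(67), np.int32(46), np.int32(1391)), (np.int32(557), np.int32(292), np.int32(17), np.int32(15), np.int32(111)), (np.int32(531), np.int32(303), np.int32(13), np.int32(17), np.int32(66)), (np.int32(281), np.int32(306), np.int32(14), np.int32(13), np.int32(96)), (np.int32(235), np.int32(320), np.int32(46), np.int32(47), np.int32(394)), (np.int32(132), np.int32(334), np.int32(28), np.int32(45), np.int32(207)), (np.int32(107), np.int32(336), np.int32(38), np.int32(52), np.int32(1260))]
```

```bash
python3 -c "
from station import r
print(r.finish_job())"
```

```text
the job is handed in; nothing more can be done
None
```

The job is handed in at about 26 s: all three dried-fish blocks are in the carton, the empty tray stands upright on the mat and is released, and the jars and other goods are where they stood; the verdict was not shown.

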